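Pin the cam lever and hold the frame tube at full lift

ROBOT

A 6-joint arm with a two-finger parallel gripper is mounted at the origin on the work surface. World frame = base frame: x ahead of the robot, y to its left, z up, the work surface at z = 0. Lengths are in m, angles in rad, forces in N, time in s.
With the tool pointing down it reaches from about 0.35 to 0.975 m from the base axis. Payload 4.9 kg.
Tool frame: the origin (TCP) lies midway between the tips of the shut fingers; the grasp point (between the pads) lies 19 mm behind it; z points along the fingers, y is the line along which they close (so a half turn about z gives the same grasp; the last joint's range is limited). The gripper opens to 85 mm and grips with 20 to 120 N. Pads are 22 mm wide; open, the fingers measure 114 mm over their backs; the gripper's body (76 mm by 85 mm) begins 54 mm behind the grasp point. The pads swing forward as they close: fully open they stand 13 mm farther back than shut.
Start: joints at [-1.348, 0.053, 1.613, -0, 1.476, -0.119], TCP at [0.209, -0.589, 0.231] pointing down, gripper open.
Joint ranges: [-3.01, 3.01], [-1.01, 2.22], [0.06, 2.58], [-1.02, 4.17], [0.09, 2.62], [-3.14, 3.14]. Speed limits (rad/s): [2.57, 2.57, 3.14, 3.14, 3.14, 3.14].

INTERFACE

Orientations are given as a rotation vector (axis times angle).
In Python, from station import ctrl gives the robot as it stands.
- The arm moves only by the shell command python3 -m handwheel 'ROWS' [FORCE]. ROWS is JSON, a list of rows, each an object with "gripper": the gripper command: -1 is fully open, 1 is shut, values between are in proportion; "offset": the shift along the tool's x, y, z in mm, a list of three; "rotation": the turn, a rotation vector about the tool's x, y, z in rad, a list of three. A call has exactly 8 rows; each row is the pose to reach, as a shift and turn from the pose commanded when the call began, along the tool's axes at that moment; what a row does not reach only later rows make up. A row lasts 1/8 s, in which the tool goes at most 62.5 mm and 10.7 degrees, less where a joint would pass 70% of its speed; a pose out of reach is approached as far as the arm can. A call with a gripper value outside its range is refused whole. The fingers move at their own pace and stop on an object; FORCE is the grip in N (left out, the last holds). Time passes only in rows, so rows that repeat a pose let the fingers close, or fill a call up. It gives the time, the measured TCP pose, the force, the opening and the grip force at its end, in the units of the state.
- ctrl.get_obs(): the state, without advancing time (a new reading comes with each control period).
- ctrl.get_image(name): name is "side" or "top"; returns a dict with "image" (384x512x3 uint8, red, green, blue), "fovy" (degrees; the focal length in pixels is half the picture's height over the tangent of half this angle, whatever the lens; pixels are square), "cx", "cy" (the principal point, pixels), "k1" (the pictures are not rectified: a ray, as slopes to the right and down, at radius r is drawn at 1 + k1 r^2 times it, then the intrinsics apply), "xyz" and "attitude" of the camera in the world. Camera axes: x right, y up, looking along -z (the intrinsics and any distortion apply to the point x, -y, -z); pixel columns grow to the right and rows downward; lengths in m; the calibration is good to about 2 mm. A picture is of the moment at which its call begins. There is no depth.
- ctrl.finish_job(): hands the job in; it is judged then, once.
The state is a dict: "t": time; "q": joint angles; "dq": joint speeds; "effort": joint torques, N m; "tool_pos": TCP position; "tool_rot": TCP orientation; "contact_force": force on the tool from outside, world axes, zero at the start; "wrist_torque": the same for the moment, N m; "opening": finger opening in m; "grip_force": force on a finger pad.
Only numpy, scipy, OpenCV 4.12 (cv2) and the standard library are available. Lean on these libraries where they do the work, as an engineer would, in place of code of your own. Each camera call takes 0.05 s, during which the arm holds its last target. There are 200 camera calls.

TASK

Take the yellow-handled rod out of the wooden stand and push its steel end down through the eyelet of the red cam lever until the black collar sits on the lever. Using only the rod as the handle, swing the sprung lever clockwise to the cam's highest lift, where the eyelet stands over the green mark, so that the cam raises the steel tube, which must stay between its guides, and finish while still gripping the rod and holding the lever there. Leave the spray can, the red magnet and the steel angle bracket where they are.

Things in the scene. Friction and masses are not known exactly. Their poses are not given: they have to be found in the camera images.
- fixture: Fixed lifting fixture. Origin on the table under the vertical cam axis, z up. Blue base plate 12 mm thick spanning x -160 to +60, y -130 to +100 mm, with an 80 mm wide rail going on to y +290. Round grey housing, 112 mm diameter, under the cam. The tube lies along +y from the axis; the green mark lies on the -x side (towards the robot). Yaw varies by about 0.35 rad.
- cam (a joint): Turn of cam and red lever about the fixture's vertical axis, rad, growing clockwise from above. 0: at rest on its stop, lever pointing 260 degrees counterclockwise from the fixture's +x; 1.40: highest lift, eyelet over the green mark (lever along -x); 1.9: far stop, lift dropped again. A spring always drives it back to 0: about 2.3 N at the eyelet at rest, 5.5 N at 1.40, plus 1 to 2 N friction.
- eyelet (a point): Centre of the eyelet at the top of the red lever's end block, 85 mm above the table. Through hole 16 mm diameter (2 mm chamfer), vertical, in the block of 36 x 36 x 20 mm, 110 mm from the cam axis; arm 22 mm wide. It moves with the lever on a circle of 110 mm radius. Below the hole it is free down to the base plate, 12 mm above the table.
- mark (a point): Centre of the green stripe (60 x 10 mm, pointing at the cam axis) on the base plate; exactly under the eyelet at the cam's highest lift.
- foot (a point): Rounded lower tip of the steel foot (16 mm diameter) under the tube, which rides on the brass cam ramp 45 mm from the cam axis, on the fixture's +y side. 74 mm above the table at rest, 86 mm at the highest lift (cam 1.40), lower again beyond it.
- rod: Loose handle rod, 0.15 kg, 145 mm long, upright in one hole of the stand. Origin at the centre of its lower tip, z up along it. Steel shank 12 mm diameter from 0 to 55 mm, its lowest 10 mm tapered to 6 mm; black collar 26 mm diameter from 55 to 63 mm; round yellow grip 20 mm diameter from 63 to 145 mm. It turns freely in the eyelet.
- collar (a point): Point on the rod's axis at the underside of the collar, 55 mm above the tip; at the eyelet point when the rod is fully home in the lever.
- stand: Fixed plywood stand 75 x 120 x 70 mm, origin under its centre; two holes of 15 mm diameter at its y = +28 mm (the rod stands here) and y = -28 mm (empty). The collar rests on its top, so the rod's tip is 15 mm above the table and its grip spans 78 to 160 mm above the table.
- tube: Loose dark square steel tube 30 x 30 x 320 mm, about 0.55 kg, origin at the middle of its underside, lying along its y (the fixture's y). It stands with its foot on the cam, a block under it kept between two grey guide posts (138 mm tall) 90 mm from the cam axis, and lies in a fixed grey saddle 240 mm from it along +y. Underside 108 mm above the table at the start; it reaches 30 mm past the cam axis towards -y.
- spray: Bystander: standing spray can, 54 mm diameter, 170 mm tall. Leave alone.
- magnet: Bystander: red welding magnet, flat block 70 x 70 x 18 mm. Leave alone.
- tab: Bystander: small loose steel angle bracket, 50 x 40 x 50 mm. Leave alone.
There are look-alikes about, which are no part of the job. Leave any white look-alike of the rod alone.

How it is judged:
On the way:
1. the rod is fully through the eyelet, its collar on the lever (horizontal distance between collar and eyelet below 0.008 m and z of collar in the frame of eyelet between -0.006 and 0.01 m and angle between rod's own z axis and vertical below 0.3 rad), for 0.2 s.
At the end, for the whole second after the job is handed in: Finishes holding: fingers press the rod (over 1 N), rod through the eyelet (collar within 10 mm of the lever top, 8 mm of centre, 0.3 rad of upright) and bearing on it over 1 N; cam at rest within 0.13 rad of highest lift; fingers off the lever; tube foot raised on the cam (all of step 1 and value of joint cam between 1.27 and 1.53 rad and velocity of joint cam between -0.1 and 0.1 rad/s and z of foot in the frame of fixture above 0.083 m and contact force between tube and cam above 0.3 N and contact force between rod and cam above 1 N and contact force between the fingers and rod above 1 N and contact force between the fingers and cam below 0.5 N and angle between tube's own z axis and vertical below 0.12 rad and angle between the y axis of tube and the y axis of fixture, either way round below 0.12 rad); the arm keeps its last pose, push and grip.
It fails at once if the lever is pushed by the gripper or arm instead of the rod (contact force between any of the fingers, the arm and cam above 4 N).
It fails at once if the tube is knocked out of its guides (distance of tube from where it was at the start of the episode above 0.04 m).
It fails at once if a bystander is disturbed (distance of any of spray, magnet, tab from where it was at the start of the episode above 0.03 m or angle between spray's own z axis and vertical above 0.5 rad).
It also fails if it takes over 56 s, if anything falls off the work surface, if the arm or the gripper's body presses on something with over 40 N, if the wrist force passes 120 N, or if a joint passes its speed limit or range.

## Working session

There is one attempt and no reset: what is moved stays moved. The work goes in short steps, Python scripts to look and compute and a shell command to move; the robot and the scene stay as the last step left them, time stands still between calls to the robot, and variables do not carry over. Pictures are saved under pics/ and viewed, at most 10 in all, crops included, and the job is handed in when it is done.

```bash
mkdir -p pics; ls
cat > h.py <<'E'
import numpy as np, cv2
from scipy.spatial.transform import Rotation as R
from station import ctrl
def cam(n):
    return ctrl.get_image(n)
def K(c):
    h=c["image"].shape[0]; f=h/2/np.tan(np.radians(c["fovy"])/2)
    return np.array([[f,0,c["cx"]],[0,f,c["cy"]],[0,0,1]]),np.array([c["k1"],0,0,0.])
def att(c):
    a=np.array(c["attitude"],float)
    return a.reshape(3,3) if a.size==9 else (R.from_rotvec(a).as_matrix() if a.size==3 else R.from_quat(a).as_matrix())
def ray(c,uv):
    k,d=K(c); p=cv2.undistortPoints(np.array(uv,float).reshape(1,1,2),k,d)[0,0]
    v=att(c)@np.array([p[0],-p[1],-1]); return np.array(c["xyz"]),v/np.linalg.norm(v)
def onz(c,uv,z):
    o,v=ray(c,uv); return o+v*(z-o[2])/v[2]
def proj(c,X):
    k,d=K(c); p=(np.array(X,float)-c["xyz"])@att(c)
    p=p*[1,-1,-1]
    return cv2.projectPoints(p.reshape(-1,1,3),np.zeros(3),np.zeros(3),k,d)[0][:,0]
E
python3 - <<'E'
from h import *
for n in("top","side"):
    c=cam(n); cv2.imwrite(f"pics/{n}0.png",c["image"][:,:,::-1]); print({k:v for k,v in c.items() if k!="image"})
print(ctrl.get_obs())
E
```

```text
pics
{'fovy': 49.3931773543797, 'cx': 250.39064174550145, 'cy': 186.31458897081237, 'k1': -0.04654749204798978, 'xyz': array([ 0.35076224, -0.02216611,  1.34152662]), 'attitude': array([ 0.10998546, -0.12536644, -1.59440583])}
{'fovy': 57.371276823697, 'cx': 255.87455014521242, 'cy': 193.57890597790845, 'k1': -0.07465853625030704, 'xyz': array([ 0.45199855, -0.78585419,  0.67223998]), 'attitude': array([ 0.92593356, -0.03318164, -0.08967884])}
{'t': 0.1, 'q': array([-1.34800206e+00,  5.32980923e-02,  1.61418541e+00,  5.32650466e-06,
        1.47601136e+00, -1.19000671e-01]), 'dq': array([-6.34696026e-05, -2.62200624e-04, -2.05892634e-03, -1.27814122e-03,
        8.78186119e-05, -2.34661107e-03]), 'effort': array([ 7.79358579e-04, -3.94903886e+01, -3.71362281e+01, -4.08842948e-05,
        3.93731039e-03,  2.49315440e-05]), 'tool_pos': array([ 0.20935931, -0.58827758,  0.23016431]), 'tool_rot': array([-3.09395549e+00, -5.33956747e-01,  1.46591290e-04]), 'contact_force': array([0.36167282, 0.35295356, 0.22094195]), 'wrist_torque': array([-0.00011865, -0.0103003 ,  0.01113331]), 'grip_force': 0.0, 'opening': 0.08532044294111522}
```

View pics/top0.png

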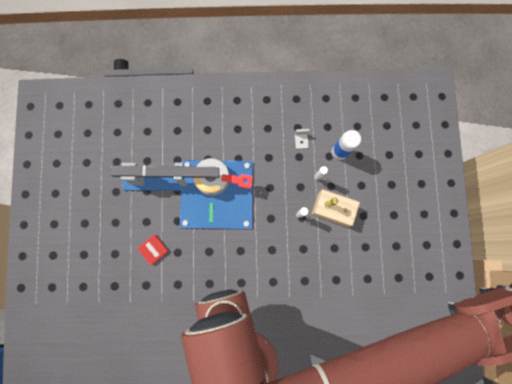

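View pics/side0.png

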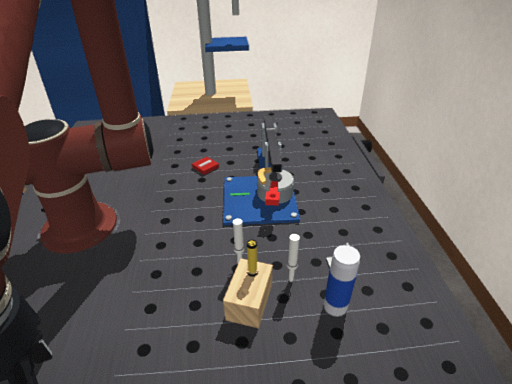

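The yellow-handled rod is at top (332,203) and side (252,258), in the stand. The look-alikes are two white rods, at top (321,173) and (303,212) and side (293,255) and (239,235). The yellow one in the wooden stand fits the description. Next I'll confirm it in a crop and measure.

Run:
```python
from h import *
C={n:cam(n) for n in("top","side")}
t=C["top"]["image"][120:245,170:370,::-1]; s=C["side"]["image"][150:330,200:370,::-1]
a=cv2.resize(t,None,fx=2.2,fy=2.2,interpolation=2); b=cv2.resize(s,(int(170*1.9),int(180*1.9)),interpolation=2)
im=np.zeros((max(a.shape[0],b.shape[0]),a.shape[1]+b.shape[1],3),np.uint8); im[:a.shape[0],:a.shape[1]]=a; im[:b.shape[0],a.shape[1]:]=b
cv2.imwrite("pics/crop1.png",im)
def blobs(n,lo,hi,amin=15):
    h=cv2.cvtColor(C[n]["image"],cv2.COLOR_RGB2HSV); m=cv2.inRange(h,lo,hi)
    k,l,st,ce=cv2.connectedComponentsWithStats(m)
    return [(st[i].tolist(),ce[i].round(1).tolist()) for i in range(1,k) if st[i,4]>=amin]
for n in C:
    print(n,"green",blobs(n,(45,120,80),(80,255,255)))
    print(n,"yel",blobs(n,(20,130,60),(34,255,255)))
    print(n,"red",blobs(n,(0,200,140),(6,255,255)))
    print(n,"wood",blobs(n,(8,40,120),(22,160,255),200))
    g=cv2.cvtColor(C[n]["image"],cv2.COLOR_RGB2HSV); m=cv2.inRange(g,(100,150,60),(118,255,255))
    if n=="top":
        print(blobs(n,(100,150,60),(118,255,255),100))
```

```text
top green []
top yel [([327, 201, 6, 6, 24], [329.2, 203.4])]
top red []
top wood [([463, 142, 49, 150, 5596], [491.0, 213.2]), ([311, 189, 49, 38, 1141], [335.8, 208.1]), ([0, 204, 10, 106, 822], [3.5, 251.2]), ([483, 365, 29, 19, 340], [497.6, 374.9])]
[]
side green [([230, 193, 19, 3, 41], [238.8, 193.7])]
side yel [([248, 240, 8, 6, 37], [251.6, 242.6]), ([247, 248, 10, 25, 216], [252.0, 259.6])]
side red [([193, 158, 16, 9, 35], [200.5, 161.3]), ([198, 161, 19, 9, 38], [207.3, 165.2]), ([269, 193, 8, 5, 19], [272.1, 194.9]), ([266, 196, 13, 9, 66], [271.8, 201.3])]
side wood [([167, 79, 86, 37, 2474], [209.8, 97.2]), ([223, 258, 50, 70, 2242], [246.8, 293.3])]
```

View pics/crop1.png

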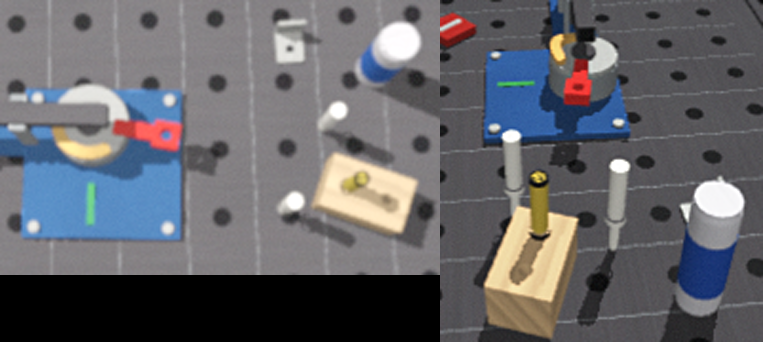

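The crop confirms it: the yellow rod stands in the stand's left/upper hole (crop 357,180), and both white rods stand outside the stand. The lever eyelet is at top ≈(245,181) and side ≈(272,196), and the green stripe is at top (211,212).

Run:
```python
from h import *
C={n:cam(n) for n in("top","side")}
T=lambda x,y:(x/2.2+170-.3,y/2.2+120-.3); S=lambda x,y:((x-440)/1.9+200-.3,y/1.9+150-.3)
def sh(nm,z,t=None,s=None):
    a=onz(C["top"],t,z).round(4)[:2] if t else None; b=onz(C["side"],s,z).round(4)[:2] if s else None
    print(nm,a,b)
sh("rodtop",.16,T(361,178),S(538,178)); sh("collar",.074,T(347,186),S(540,232))
sh("eye",.085,T(165,134),S(577,87)); sh("mark",.012,T(91,203),(238.8,193.7))
sh("m1",.012,T(91,183)); sh("m2",.012,T(91,224))
for i,(a,b) in enumerate([((38,98),None),((169,100),(624,124)),((33,227),(494,57)),((167,229),(493,128))]): sh("bolt%d"%i,.014,T(*a),S(*b) if b else None)
for p in [(331,152),(418,174),(408,234),(317,208)]: sh("stand",.07,T(*p))
sh("white1top",.145,T(342,108),S(619,166)); sh("white2top",.145,T(300,199),S(512,137)); sh("spraytop",.17,T(402,42),S(717,196))
sh("tubeend",.138,T(107,114)); sh("tubeend0",.138,T(0,111))
print(C["top"]["xyz"], proj(C["top"],[.3508,-.022,0]))
```

```text
rodtop [ 0.4808 -0.2732] [ 0.4844 -0.2748]
collar [ 0.4796 -0.2713] [ 0.485  -0.2766]
eye [ 0.5576 -0.0202] [ 0.5607 -0.0208]
mark [0.4711 0.0898] [0.4726 0.0943]
m1 [0.5003 0.0894] None
m2 [0.4407 0.0902] None
bolt0 [0.628  0.1656] None
bolt1 [ 0.6199 -0.0273] [ 0.6329 -0.0279]
bolt2 [0.4384 0.1738] [0.4415 0.1722]
bolt3 [ 0.4304 -0.0194] [ 0.4345 -0.0166]
stand [ 0.5285 -0.2522] None
stand [ 0.4941 -0.373 ] None
stand [ 0.4108 -0.3536] None
stand [ 0.4504 -0.2286] None
white1top [ 0.5767 -0.2564] [ 0.578  -0.2503]
white2top [ 0.457  -0.1947] [ 0.4601 -0.1884]
spraytop [ 0.6585 -0.336 ] [ 0.6643 -0.3299]
tubeend [0.5779 0.0563] None
tubeend0 [0.5858 0.1989] None
[ 0.35076224 -0.02216611  1.34152662] [[247.08127388 249.09032506]]
```

```bash
cat >> h.py <<'E'
def go(target,yaw=None):
    """offset (mm, tool axes now) to world target TCP and tool-z turn so tool x has world angle yaw"""
    o=ctrl.get_obs(); M=R.from_rotvec(o["tool_rot"]).as_matrix()
    off=M.T@(np.array(target)-o["tool_pos"])*1000
    rv=None
    if yaw is not None:
        x=np.array([np.cos(yaw),np.sin(yaw),0]); z=np.array([0,0,-1.]); D=np.stack([x,np.cross(z,x),z],1)
        rv=R.from_matrix(M.T@D).as_rotvec().round(3)
    print("t",o["t"],"tcp",o["tool_pos"].round(4),"off",off.round(1),"rot",rv,"F",o["contact_force"].round(1),"open",round(o["opening"],4),"grip",o["grip_force"])
E
python3 -c "
from h import *
go([.4825,-.274,.23],0)"
```

```text
t 0.3 tcp [ 0.2095 -0.5886  0.2309] off [ 362.7 -204.9    1. ] rot [-0.001  0.     0.342] F [ 0.7 -0.3  0.4] open 0.0857 grip 0.0
```

```bash
python3 -m handwheel '[{"gripper":-0.2,"offset":[50,-28,0],"rotation":[0,0,0.1]},{"gripper":-0.2,"offset":[100,-57,0],"rotation":[0,0,0.2]},{"gripper":-0.2,"offset":[152,-86,0],"rotation":[0,0,0.3]},{"gripper":-0.2,"offset":[205,-116,0],"rotation":[0,0,0.342]},{"gripper":-0.2,"offset":[258,-146,0],"rotation":[0,0,0.342]},{"gripper":-0.2,"offset":[310,-175,0],"rotation":[0,0,0.342]},{"gripper":-0.2,"offset":[363,-205,0],"rotation":[0,0,0.342]},{"gripper":-0.2,"offset":[363,-205,0],"rotation":[0,0,0.342]}]' 60
python3 - <<'E'
from h import *
go([.4825,-.274,.105],0)
c=cam("side"); s=c["image"][170:300,190:330,::-1]; d=cam("top"); t=d["image"][150:260,230:380,::-1]
a=cv2.resize(s,(390,362),interpolation=2); b=cv2.resize(t,(400,293),interpolation=2)
im=np.zeros((362,790,3),np.uint8); im[:,:390]=a; im[:293,390:]=b; cv2.imwrite("pics/a.png",im)
E
```

```text
t: 1.3
tool_pos: [0.4847, -0.2709, 0.2313]
tool_rot: [-3.141, -0.009, -0.001]
contact_force: [-0.2, -0.5, 0.2]
opening: 0.0516
grip_force: 0.0
t 1.3 tcp [ 0.4847 -0.2709  0.2313] off [ -2.2   3.1 126.3] rot [-0.001 -0.     0.006] F [-0.2 -0.5  0.2] open 0.0516 grip 0.0
```

View pics/a.png

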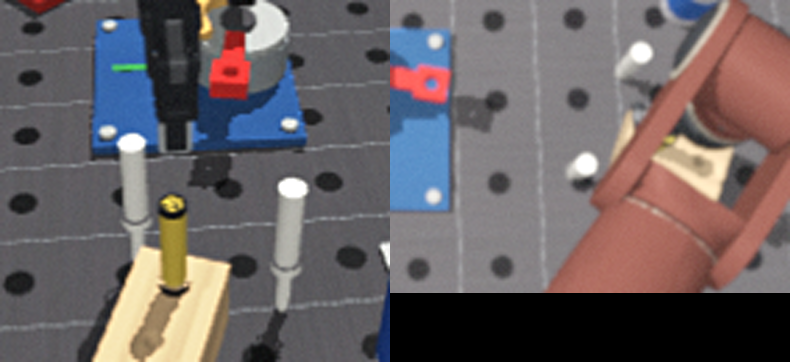

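Side crop: the finger at (176,140) hangs in line above the yellow rod top at (173,203), with the white rods clear on both sides. Next I descend and grip.

```bash
python3 -m handwheel '[{"gripper":-0.2,"offset":[-1,3,0],"rotation":[0,0,0]},{"gripper":-0.2,"offset":[-1,3,40],"rotation":[0,0,0]},{"gripper":-0.2,"offset":[-1,3,85],"rotation":[0,0,0]},{"gripper":-0.2,"offset":[-1,3,120],"rotation":[0,0,0]},{"gripper":-0.2,"offset":[-1,3,120],"rotation":[0,0,0]},{"gripper":1,"offset":[-1,3,120],"rotation":[0,0,0]},{"gripper":1,"offset":[-1,3,120],"rotation":[0,0,0]},{"gripper":1,"offset":[-1,3,120],"rotation":[0,0,0]}]' 60
python3 -m handwheel '[{"gripper":1,"offset":[0,0,0],"rotation":[0,0,0]},{"gripper":1,"offset":[0,0,0],"rotation":[0,0,0]},{"gripper":1,"offset":[0,0,0],"rotation":[0,0,0]},{"gripper":1,"offset":[0,0,0],"rotation":[0,0,0]},{"gripper":1,"offset":[0,0,-10],"rotation":[0,0,0]},{"gripper":1,"offset":[0,0,-30],"rotation":[0,0,0]},{"gripper":1,"offset":[0,0,-50],"rotation":[0,0,0]},{"gripper":1,"offset":[0,0,-60],"rotation":[0,0,0]}]' 100
python3 - <<'E'
from h import *
go([.4825,-.274,.105],0)
c=cam("side"); s=c["image"][170:320,170:340,::-1]
cv2.imwrite("pics/b.png",cv2.resize(s,None,fx=4,fy=4,interpolation=2))
E
```

```text
t: 2.4
tool_pos: [0.483, -0.2774, 0.1139]
tool_rot: [3.141, -0.0, 0.005]
contact_force: [-1.2, 3.0, 6.5]
opening: 0.0186
grip_force: 58.2
t: 3.4
tool_pos: [0.4825, -0.2779, 0.1742]
tool_rot: [3.139, -0.0, 0.004]
contact_force: [-0.2, 0.1, -0.9]
opening: 0.0177
grip_force: 97.2
t 3.4 tcp [ 0.4825 -0.2779  0.1742] off [-0.2 -4.1 69.2] rot [ 0.003 -0.002 -0.   ] F [-0.2  0.1 -0.9] open 0.0177 grip 97.22900390625
```

View pics/b.png

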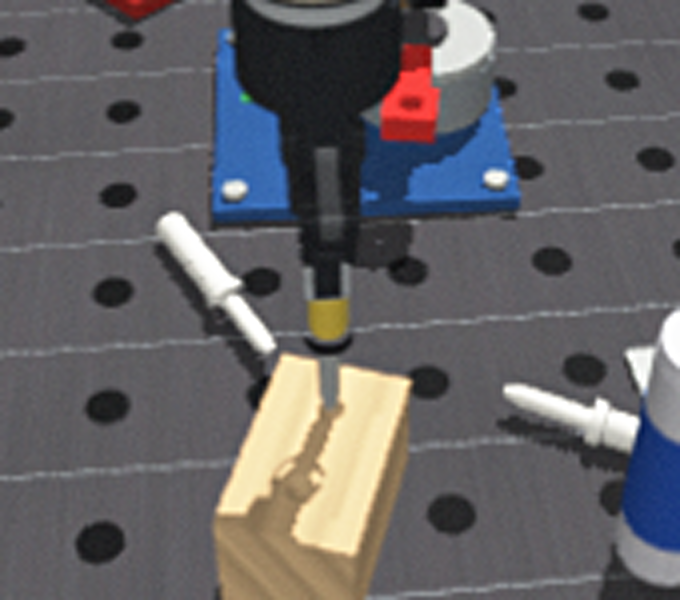

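The rod is held upright, with the collar at crop (328,342) just above the stand. Both free-standing white rods now lie toppled, at (215,280) and (570,415); the right one lies near the spray can. I'll check the can, lift, and move above the eyelet.

```bash
python3 -m handwheel '[{"gripper":1,"offset":[0,0,-40],"rotation":[0,0,0]},{"gripper":1,"offset":[10,-35,-45],"rotation":[0,0,0]},{"gripper":1,"offset":[24,-80,-45],"rotation":[0,0,0]},{"gripper":1,"offset":[39,-130,-45],"rotation":[0,0,0]},{"gripper":1,"offset":[55,-180,-45],"rotation":[0,0,0]},{"gripper":1,"offset":[69,-228,-45],"rotation":[0,0,0]},{"gripper":1,"offset":[77,-253,-45],"rotation":[0,0,0]},{"gripper":1,"offset":[77,-253,-45],"rotation":[0,0,0]}]' 100
python3 - <<'E'
from h import *
c=cam("side"); go([.5593,-.0245,.186],0); o=ctrl.get_obs()
# expected pixel of rod tip/collar if centred in grip
p=o["tool_pos"]; print(proj(c,[p-[0,0,.099],p-[0,0,.044],[.5593,-.0245,.085]]).round(1))
cv2.imwrite("pics/c_raw.png",c["image"][:,:,::-1])
s=c["image"][150:230,220:330,::-1]
cv2.imwrite("pics/c.png",cv2.resize(s,None,fx=7,fy=7,interpolation=2))
h=cv2.cvtColor(c["image"],cv2.COLOR_RGB2HSV)[280:]
d=cam("top"); cv2.imwrite("pics/top1.png",d["image"][:,:,::-1])
E
```

```text
t: 4.45
tool_pos: [0.5588, -0.0225, 0.216]
tool_rot: [3.141, 0.004, -0.001]
contact_force: [0.2, -0.7, -1.9]
opening: 0.018
grip_force: 97.7
t 4.5 tcp [ 0.5586 -0.0237  0.216 ] off [ 0.7  0.8 30. ] rot [0.001 0.001 0.001] F [ 0.4 -0.1 -1.6] open 0.0179 grip 97.67308831214905
[[271.4 186.7]
 [271.7 169.6]
 [271.5 196.3]]
```

View pics/c.png

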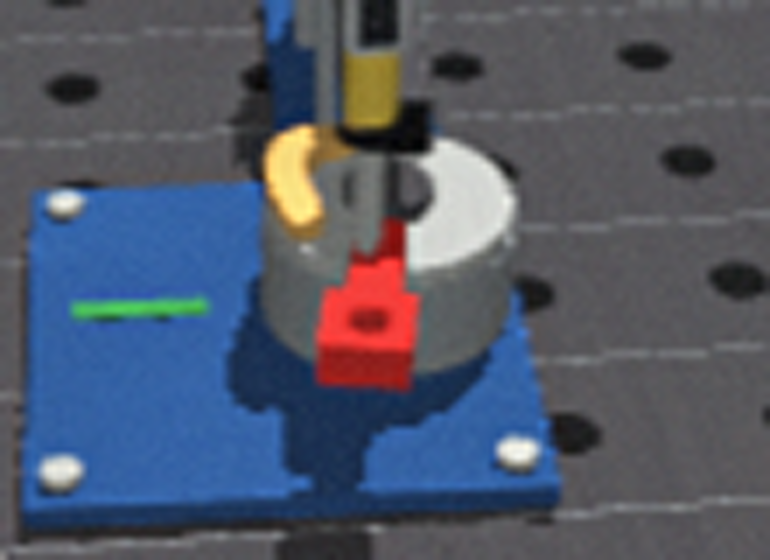

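Side crop: the rod tip is at (368,253), straight above the eyelet hole at (370,320). Both sit about 1 px above prediction, so they agree to within 1–2 mm. I'll lower until just inside the hole, then check the force.

```bash
python3 -m handwheel '[{"gripper":1,"offset":[1,1,0],"rotation":[0,0,0]},{"gripper":1,"offset":[1,1,15],"rotation":[0,0,0]},{"gripper":1,"offset":[1,1,25],"rotation":[0,0,0]},{"gripper":1,"offset":[1,1,32],"rotation":[0,0,0]},{"gripper":1,"offset":[1,1,38],"rotation":[0,0,0]},{"gripper":1,"offset":[1,1,43],"rotation":[0,0,0]},{"gripper":1,"offset":[1,1,47],"rotation":[0,0,0]},{"gripper":1,"offset":[1,1,47],"rotation":[0,0,0]}]' 100
python3 - <<'E'
from h import *
c=cam("side"); go([.5593,-.0245,.129],0)
s=c["image"][150:230,220:330,::-1]
cv2.imwrite("pics/d.png",cv2.resize(s,None,fx=6,fy=6,interpolation=2))
E
```

```text
t: 5.55
tool_pos: [0.5597, -0.025, 0.169]
tool_rot: [-3.141, 0.0, 0.001]
contact_force: [-0.5, -0.3, -1.8]
opening: 0.0181
grip_force: 97.7
t 5.6 tcp [ 0.5599 -0.025   0.1693] off [-0.6 -0.5 40.3] rot [ 0. -0. -0.] F [ 0.1 -0.2 -0.9] open 0.0179 grip 97.67345309257507
```

View pics/d.png

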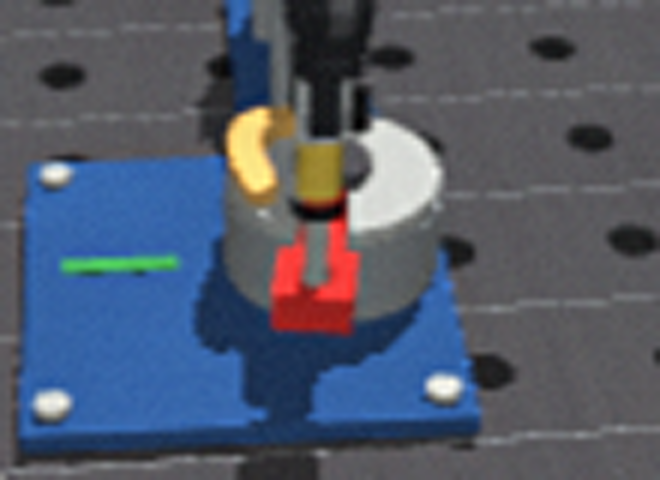

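The shank has entered the eyelet at crop (317,283) with no contact force. I'll lower it fully.

```bash
python3 -m handwheel '[{"gripper":1,"offset":[0,0,8],"rotation":[0,0,0]},{"gripper":1,"offset":[0,0,17],"rotation":[0,0,0]},{"gripper":1,"offset":[0,0,26],"rotation":[0,0,0]},{"gripper":1,"offset":[0,0,33],"rotation":[0,0,0]},{"gripper":1,"offset":[0,0,37],"rotation":[0,0,0]},{"gripper":1,"offset":[0,0,38.5],"rotation":[0,0,0]},{"gripper":1,"offset":[0,0,39],"rotation":[0,0,0]},{"gripper":1,"offset":[0,0,39],"rotation":[0,0,0]}]' 100
python3 - <<'E'
from h import *
c=cam("side"); go([.5593,-.0245,.129],0)
s=c["image"][150:230,220:330,::-1]
cv2.imwrite("pics/e.png",cv2.resize(s,None,fx=6,fy=6,interpolation=2))
E
```

```text
t: 6.6
tool_pos: [0.5599, -0.0249, 0.1305]
tool_rot: [-3.141, 0.0, -0.0]
contact_force: [-0.0, 1.6, -0.6]
opening: 0.0181
grip_force: 97.7
t 6.65 tcp [ 0.5598 -0.0249  0.1304] off [-0.5 -0.4  1.4] rot [-0. -0. -0.] F [ 0.   2.  -0.7] open 0.018 grip 97.73422479629517
```

View pics/e.png

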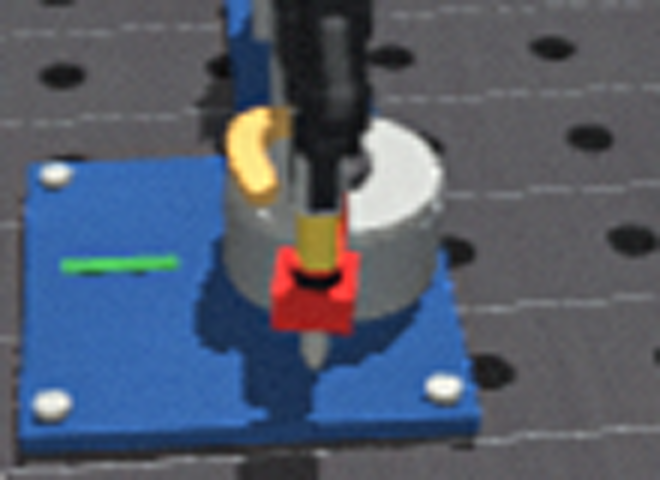

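Nearly home: the collar is at (317,278) on the red block and the steel tip shows below it. I'll settle the last millimetre and ease the slight side force.

```bash
python3 -m handwheel '[{"gripper":1,"offset":[0,-1,0.5],"rotation":[0,0,0]},{"gripper":1,"offset":[0,-1.5,1],"rotation":[0,0,0]},{"gripper":1,"offset":[0,-1.5,1.5],"rotation":[0,0,0]},{"gripper":1,"offset":[0,-1.5,2],"rotation":[0,0,0]},{"gripper":1,"offset":[0,-1.5,2],"rotation":[0,0,0]},{"gripper":1,"offset":[0,-1.5,2],"rotation":[0,0,0]},{"gripper":1,"offset":[0,-1.5,2],"rotation":[0,0,0]},{"gripper":1,"offset":[0,-1.5,2],"rotation":[0,0,0]}]' 120
```

```text
t: 7.65
tool_pos: [0.5601, -0.0237, 0.129]
tool_rot: [3.141, -0.0, 0.001]
contact_force: [-1.7, -0.0, 5.5]
opening: 0.0175
grip_force: 116.7
```

Seated: 5.5 N reaction and no radial force. I'll swing the first 40°.

```bash
python3 -m handwheel '[{"gripper":1,"offset":[-9,-2.5,-0.3],"rotation":[0,0,0]},{"gripper":1,"offset":[-18.3,-5.7,-0.3],"rotation":[0,0,0]},{"gripper":1,"offset":[-27,-9.8,-0.3],"rotation":[0,0,0]},{"gripper":1,"offset":[-35.3,-14.6,-0.3],"rotation":[0,0,0]},{"gripper":1,"offset":[-43.3,-20,-0.3],"rotation":[0,0,0]},{"gripper":1,"offset":[-50.6,-26.2,-0.3],"rotation":[0,0,0]},{"gripper":1,"offset":[-57.5,-33,-0.3],"rotation":[0,0,0]},{"gripper":1,"offset":[-63.5,-40.3,-0.3],"rotation":[0,0,0]}]' 120
python3 -c "
from h import *
o=ctrl.get_obs(); p=o['tool_pos'][:2]-[.5825,.0845]; print(p,np.hypot(*p),np.degrees(np.arctan2(p[1],p[0]))%360,o['contact_force'])
go([.4730,.089,.129],0)"
```

```text
t: 8.65
tool_pos: [0.5004, 0.0124, 0.1301]
tool_rot: [3.13, -0.0, 0.022]
contact_force: [13.9, -17.3, -4.2]
opening: 0.0172
grip_force: 119.0
[-0.0821186  -0.07206082] 0.10925304063348497 221.26763904582364 [ 13.89426304 -17.27664529  -4.24957319]
t 8.65 tcp [0.5004 0.0124 0.1301] off [-27.4 -76.6  -0.2] rot [ 0.012 -0.014 -0.   ] F [ 13.9 -17.3  -4.2] open 0.0172 grip 118.97255301475525
```

Tangential force looks high. I'll hold still to see the static value.

```bash
python3 -m handwheel '[{"gripper":1,"offset":[0,0,0],"rotation":[0,0,0]},{"gripper":1,"offset":[0,0,0],"rotation":[0,0,0]},{"gripper":1,"offset":[0,0,0],"rotation":[0,0,0]},{"gripper":1,"offset":[0,0,0],"rotation":[0,0,0]},{"gripper":1,"offset":[0,0,0],"rotation":[0,0,0]},{"gripper":1,"offset":[0,0,0],"rotation":[0,0,0]},{"gripper":1,"offset":[0,0,0],"rotation":[0,0,0]},{"gripper":1,"offset":[0,0,0],"rotation":[0,0,0]}]' 120
python3 - <<'E'
from h import *
o=ctrl.get_obs(); p=o['tool_pos'][:2]-[.5825,.0845]; print(p,np.hypot(*p),np.degrees(np.arctan2(p[1],p[0]))%360,o['contact_force'],o['wrist_torque'])
c=cam("side")
s=c["image"][140:230,210:310,::-1]
cv2.imwrite("pics/f.png",cv2.resize(s,None,fx=6,fy=6,interpolation=2))
E
```

```text
t: 9.65
tool_pos: [0.4981, 0.0152, 0.1299]
tool_rot: [3.137, -0.0, 0.01]
contact_force: [6.0, -6.2, 2.1]
opening: 0.0174
grip_force: 119.5
[-0.08438637 -0.06928006] 0.1091823524919909 219.38553052033632 [ 5.95842922 -6.23724192  2.08192377] [-1.17252864 -1.34185646  0.00582836]
```

View pics/f.png

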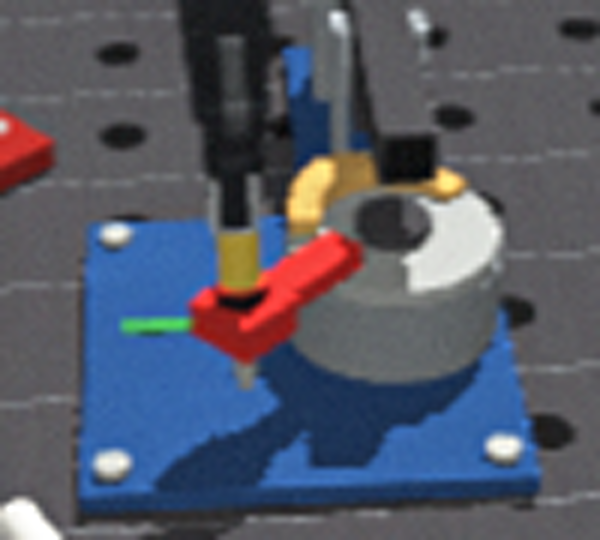

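The lever has swung halfway, with the collar seated at crop (240,298) and the tube still in its guides. The static load is about 8.6 N and the extra was dynamic, so I'll continue more slowly.

```bash
python3 -m handwheel '[{"gripper":1,"offset":[-2.8,-3.9,0],"rotation":[0,0,0]},{"gripper":1,"offset":[-5.6,-7.9,0],"rotation":[0,0,0]},{"gripper":1,"offset":[-8,-12,0],"rotation":[0,0,0]},{"gripper":1,"offset":[-10.4,-16.2,0],"rotation":[0,0,0]},{"gripper":1,"offset":[-12.5,-20.5,0],"rotation":[0,0,0]},{"gripper":1,"offset":[-14.4,-24.9,0],"rotation":[0,0,0]},{"gripper":1,"offset":[-16.1,-29.4,0],"rotation":[0,0,0]},{"gripper":1,"offset":[-17.7,-33.9,0],"rotation":[0,0,0]}]' 120
python3 -m handwheel '[{"gripper":1,"offset":[-1.3,-4.6,0],"rotation":[0,0,0]},{"gripper":1,"offset":[-2.5,-9.2,0],"rotation":[0,0,0]},{"gripper":1,"offset":[-3.4,-14,0],"rotation":[0,0,0]},{"gripper":1,"offset":[-4.2,-18.7,0],"rotation":[0,0,0]},{"gripper":1,"offset":[-4.7,-23.5,0],"rotation":[0,0,0]},{"gripper":1,"offset":[-5.1,-28.2,0],"rotation":[0,0,0]},{"gripper":1,"offset":[-5.1,-34,0],"rotation":[0,0,0]},{"gripper":1,"offset":[-5,-39.8,0],"rotation":[0,0,0]}]' 120
python3 -m handwheel '[{"gripper":1,"offset":[0,0,0],"rotation":[0,0,0]},{"gripper":1,"offset":[0,0,0],"rotation":[0,0,0]},{"gripper":1,"offset":[0,0,0],"rotation":[0,0,0]},{"gripper":1,"offset":[0,0,0],"rotation":[0,0,0]},{"gripper":1,"offset":[0,0,0],"rotation":[0,0,0]},{"gripper":1,"offset":[0,0,0],"rotation":[0,0,0]},{"gripper":1,"offset":[0,0,0],"rotation":[0,0,0]},{"gripper":1,"offset":[0,0,0],"rotation":[0,0,0]}]' 120
python3 - <<'E'
from h import *
o=ctrl.get_obs(); p=o['tool_pos'][:2]-[.5825,.0845]; print(p,np.hypot(*p),np.degrees(np.arctan2(p[1],p[0]))%360,o['contact_force'],o['wrist_torque'])
c=cam("side")
s=c["image"][110:370,190:380,::-1]; s2=c["image"][140:220,210:310,::-1]
a=cv2.resize(s2,(500,400),interpolation=2); b=cv2.resize(s,(292,400),interpolation=2)
cv2.imwrite("pics/g.png",np.hstack([a,b]))
E
```

```text
t: 10.7
tool_pos: [0.4807, 0.0453, 0.1299]
tool_rot: [3.127, 0.0, 0.011]
contact_force: [7.7, -20.2, -1.0]
opening: 0.0176
grip_force: 120.1
t: 11.7
tool_pos: [0.4734, 0.0878, 0.1296]
tool_rot: [3.134, -0.0, -0.0]
contact_force: [-0.5, -10.0, 6.7]
opening: 0.0175
grip_force: 120.4
t: 12.7
tool_pos: [0.4733, 0.0888, 0.1295]
tool_rot: [3.137, -0.0, 0.0]
contact_force: [-0.0, -5.5, 6.4]
opening: 0.0179
grip_force: 120.2
[-0.10916697  0.00425259] 0.10924976739729371 177.76917444063315 [-0.03246662 -5.48970538  6.43403722] [-1.38391881  0.2474323  -0.09512084]
```

View pics/g.png

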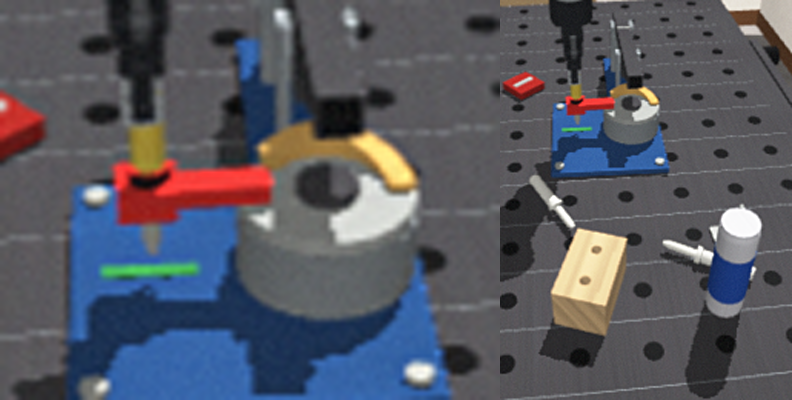

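The lever stands along the green mark: the eyelet at crop (150,180) is over the stripe at (150,270). The collar is seated with about 6 N on it, and the tube is on the cam's high point between its guides. The spray can is upright. Handing in.

```bash
python3 -c "
from station import ctrl
print(ctrl.finish_job())"
```

```text
the job is handed in; nothing more can be done
None
```

I handed the job in with the rod seated in the eyelet, gripped at 120 N, and holding the lever over the green mark within about 1° by my estimate, with the tube still between its guides; the hand-in gave no verdict. The two white look-alike rods toppled while I was gripping the yellow one, possibly touched by the gripper; the spray can, magnet and bracket looked undisturbed in the side pictures, though I didn't measure them.

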